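# Set out the stirring station

## Task

Set out the stirring station on the bench: stand the large beaker in the middle of the stirrer's plate, and the small beaker on the worktop between the stirrer and the vial rack, level with the middle of the stirrer's side and about 30 mm clear of that side. Stand the tall bottle in front of (on the robot's side of) the middle of the vial rack, about 30 mm clear of it, and the short bottle beside the tall bottle, on the side towards the stirrer, about 30 mm clear of the tall one and in a row with it parallel to the rack. Set everything down upright without dropping or tipping it, and leave the white jar and the conical flask where they are.

Things in the scene. Friction and masses are not known exactly. Their poses are not given: they have to be found in the camera images.
- tall_bottle: Taller of the two clear laboratory bottles with a white screw cap: body 69 mm diameter, 131 mm high, about 0.35 kg; cap 40 mm diameter, its ribbed side from 108 to 131 mm height, the bottle's shoulder lies below it. Grasp it by the cap from above. Origin: centre of its underside, z up. Round, its yaw means nothing.
- short_bottle: Shorter of the two clear laboratory bottles with a white screw cap: body 59 mm diameter, 111 mm high, about 0.15 kg; cap 34 mm diameter, its side from 92 to 111 mm height. Grasp it by the cap from above. Origin: centre of its underside, z up. Round, its yaw means nothing.
- large_beaker: Larger of the two empty glass beakers: 56 mm diameter, 72 mm high, open top, about 60 g. Grasp it across its diameter near the rim. Origin: centre of its underside, z up. Round, its yaw means nothing.
- small_beaker: Smaller of the two empty glass beakers: 46 mm diameter, 56 mm high, open top, about 60 g. Grasp it across its diameter near the rim. Origin: centre of its underside, z up. Round, its yaw means nothing.
- stirrer: Magnetic stirrer, fixed: grey housing 110 x 110 mm, round white plate 96 mm in diameter on top, plate top 46 mm above the worktop. Origin: on the worktop under the centre of housing and plate; x to its back, y to its left seen from the robot, z up. Black knob, 9 mm proud of its front (-x). It and the rack stand side by side, either one left, each turned up to 0.2 rad.
- rack: Green vial rack, fixed to the worktop: 132 mm long (its y), 66 mm deep (its x), 34 mm high; three small white-capped vials standing in it rise to 37 mm and stay there. Origin: on the worktop under its centre; -x points to its front (robot's side), y along its length to the left, z up.
- jar: Bystander: white screw jar, 68 mm diameter, 53 mm high, loose, behind the stirrer and rack. Leave it alone. Origin: centre of its underside, z up. Round, its yaw means nothing.
- flask: Bystander: empty glass conical flask, 68 mm diameter at the foot, 98 mm high, loose, on the left behind the things to be moved, in front of a tall fixed white instrument whose face stands about 0.58 m ahead of the robot (keep the gripper clear of it). Leave it alone. Origin: centre of its underside, z up. Round, its yaw means nothing.

How it is judged:
At the end, for the whole second after the job is handed in: Large beaker within 12 mm of the plate's centre. Small beaker and both bottles on the worktop at their stated places: clear gaps 30 mm give or take 16, sideways within 16 mm (short bottle: within 22 mm of the row). All upright within 0.1 rad, at rest; jar and flask moved under 20 mm (horizontal distance between large_beaker and stirrer below 0.012 m and height (world z) of large_beaker between 0.04 and 0.052 m and x of small_beaker in the frame of stirrer between -0.016 and 0.016 m and height (world z) of small_beaker between -0.006 and 0.006 m and x of tall_bottle in the frame of rack between -0.1135 and -0.0815 m and y of tall_bottle in the frame of rack between -0.016 and 0.016 m and height (world z) of tall_bottle between -0.006 and 0.006 m and x of short_bottle in the frame of rack between -0.1195 and -0.0755 m and horizontal distance between short_bottle and tall_bottle between 0.078 and 0.11 m and height (world z) of short_bottle between -0.006 and 0.006 m and ((y of stirrer in the frame of rack above 0 m and y of short_bottle in the frame of rack above 0.05 m and y of small_beaker in the frame of stirrer between -0.124 and -0.092 m) or (y of stirrer in the frame of rack below 0 m and y of short_bottle in the frame of rack below -0.05 m and y of small_beaker in the frame of stirrer between 0.092 and 0.124 m)) and angle between each of tall_bottle, short_bottle, large_beaker, small_beaker's own z axis and vertical below 0.1 rad and linear speed of each of tall_bottle, short_bottle, large_beaker, small_beaker below 0.02 m/s); the robot touches nothing.
It fails at once if a bottle or beaker that is to be moved is tipped over (angle between any of tall_bottle, short_bottle, large_beaker, small_beaker's own z axis and vertical above 0.6 rad).
It fails at once if a bottle or beaker is dropped or thrown (touching nothing, its underside more than 25 mm above what it is to stand on) ((height (world z) of tall_bottle above 0.025 m and contact force between tall_bottle and anything else below 0.02 N) or (height (world z) of short_bottle above 0.025 m and contact force between short_bottle and anything else below 0.02 N) or (height (world z) of large_beaker above 0.071 m and contact force between large_beaker and anything else below 0.02 N) or (height (world z) of small_beaker above 0.025 m and contact force between small_beaker and anything else below 0.02 N)).
It fails at once if the white jar or the conical flask is disturbed (moved more than 20 mm) (distance of any of jar, flask from where it was at the start of the episode above 0.02 m).
It also fails if it takes over 125 s, if anything falls off the work surface, if the arm or the gripper's body presses on something with over 40 N, if the wrist force passes 120 N, or if a joint passes its speed limit or range.

## Robot

A 6-joint arm with a two-finger parallel gripper is mounted at the origin on a cart in front of the work surface, level with it; the furniture and walls round the work are solid. World frame = base frame: x ahead of the robot, y to its left, z up, the work surface at z = 0. Lengths are in m, angles in rad, forces in N, time in s.
With the tool pointing down it reaches from about 0.35 to 0.85 m from the base axis. Payload 8.1 kg.
Tool frame: the origin (TCP) lies on the centre line of the jaws, within the pads' length; the fingertips stand 22 mm ahead of it and the grasp point (between the pads) lies 3 mm ahead of it (arm.tips_ahead is the distance from the TCP to the fingertips, in m); z points along the fingers, y is the line along which they close (so a half turn about z gives the same grasp; the last joint's range is limited). The gripper opens to 93 mm and grips with 3 to 60 N. Pads are 15 mm wide; open, the fingers measure 128 mm over their backs; the gripper's body (75 mm by 188 mm) begins 65 mm behind the grasp point.
Start: joints at [1.186, 0.13, 1.488, -0, 1.523, -0.085], TCP at [0.177, 0.573, 0.241] pointing down, gripper open.
Joint ranges: [-2.96, 2.96], [-0.89, 2.26], [0.02, 2.5], [-1.34, 4.48], [0, 2.73], [-2.66, 2.66]. Speed limits (rad/s): [2.39, 2.39, 2.79, 3.14, 3.14, 3.14].

## Interface

Orientations are given as a rotation vector (axis times angle).
In Python, from station import arm gives the robot as it stands.
- The arm moves only by the shell command python3 -m inch 'ROWS' [FORCE]. ROWS is JSON, a list that holds one entry, the list of rows, each a list of 7 numbers: the shift along the tool's x, y, z in units of 25 mm (1.0 is 25 mm), then the turn, a rotation vector about the tool's x, y, z in units of 5 degrees (1.0 is 5 degrees), then the finger opening in mm, from 0 to 93. A call has 1 to 5 rows; each row shifts and turns the commanded pose from where the row before left it, along the tool's axes as they then stand; what a row does not reach is not made up. A row lasts 1/10 s, in which the tool goes at most 50 mm and 8.59 degrees, less where a joint would pass 70% of its speed; a pose out of reach is approached as far as the arm can. A call is refused whole if a number of a shift passes 1 or a number of a turn 1, either way. A call with a gripper value outside its range is refused whole. The fingers move at their own pace and stop on an object; FORCE is the grip in N (left out, the last holds). Time passes only in rows, so rows that do not move let the fingers close. It gives the time, the measured TCP pose, the force, the opening and the grip force at its end, in the units of the state.
- arm.observe(): the state, without advancing time (a new reading comes with each control period).
- arm.grab_frame(name): name is "side" or "top"; returns a dict with "frame" (400x640x3 uint8, blue, green, red), "fov_y" (degrees; the focal length in pixels is half the picture's height over the tangent of half this angle, whatever the lens; pixels are square), "cx", "cy" (the principal point, pixels), "world_to_cam" (4x4, takes a point from world to camera coordinates). Camera axes: x right, y down, z forward; pixel columns grow to the right and rows downward; lengths in m; the calibration is good to about 2 mm. A picture is of the moment at which its call begins. There is no depth.
- arm.sign_off(): hands the job in; it is judged then, once.
Trained networks look in a picture, given as the dict that the camera call returned (one of the last four; its "shot" number tells which), for a name from the list of things; names that differ only in an ending like _2 or _b are one class to them, and where a whole thing is asked for, a point or a joint stands for the part that bears it (a point fixed in the world has none). Each returns a list of dicts, best first, with "p" (0 to 1); they miss things now and then, are a little off and sometimes report something else, mostly with a low value. They report only what shows in the picture. A call takes as long as a camera call.
- arm.trace(name, picture): "mask" (400x640 bool, what is visible of it) and "centre" ([column, row] in pixels, amid what is visible of it).
The state is a dict: "t": time; "joint_pos": joint angles; "joint_vel": joint speeds; "effort": joint torques, N m; "position": TCP position; "tcp_rot": TCP orientation; "force": force on the tool from outside, world axes, zero at the start; "moment": the same for the moment, N m; "gripper_width": finger opening in m; "gripper_force": force on a finger pad.
Only numpy, scipy, OpenCV 4.12 (cv2) and the standard library are available. Lean on these libraries where they do the work, as an engineer would, in place of code of your own. Each camera call takes 0.05 s, during which the arm holds its last target. There are 200 camera calls.

## Working session

There is one attempt and no reset: what is moved stays moved. The work goes in short steps, Python scripts to look and compute and a shell command to move; the robot and the scene stay as the last step left them, time stands still between calls to the robot, and variables do not carry over. Pictures are saved under pics/ and viewed, at most 14 in all, crops included, and the job is handed in when it is done.

```bash
ls; mkdir -p pics; python3 - <<'E'
from station import arm
import cv2,numpy as np
s=arm.observe(); print(s['t'],s['position'],s['tcp_rot'],s['gripper_width'])
for c in ('side','top'):
    p=arm.grab_frame(c); cv2.imwrite(f'pics/{c}0.png',p['frame']); print(c,p['fov_y'],p['cx'],p['cy'],np.round(p['world_to_cam'],3).tolist())
    for n in ['tall_bottle','short_bottle','large_beaker','small_beaker','stirrer','rack','jar','flask']:
        print(n,[(round(r['p'],2),np.round(r['centre']).tolist(),int(r['mask'].sum())) for r in arm.trace(n,p)][:3])
E
```

```text
pics
0.0 [0.17698131 0.57274894 0.23957549] [-4.69151466e-01 -3.10593644e+00  2.82795627e-03] 0.09317676884046827
side 55.982201355710814 316.50841819533156 198.19865578937393 [[0.878, -0.478, -0.013, -0.514], [-0.274, -0.481, -0.832, 0.201], [0.392, 0.734, -0.554, 0.921], [0.0, 0.0, 0.0, 1.0]]
tall_bottle [(0.93, [236.0, 168.0], 715), (0.53, [228.0, 149.0], 155)]
short_bottle [(0.73, [228.0, 150.0], 183)]
large_beaker [(0.96, [272.0, 208.0], 481)]
small_beaker [(0.77, [259.0, 193.0], 253)]
stirrer [(0.85, [379.0, 290.0], 2295), (0.35, [406.0, 242.0], 760)]
rack [(0.82, [329.0, 234.0], 1038)]
jar [(0.58, [405.0, 241.0], 721), (0.33, [382.0, 293.0], 2326)]
flask [(0.91, [274.0, 167.0], 304)]
top 53.190168439622354 322.43443089313536 197.8228286740558 [[0.002, -1.0, 0.014, -0.022], [-0.995, -0.003, -0.095, 0.589], [0.096, -0.014, -0.995, 1.351], [0.0, 0.0, 0.0, 1.0]]
tall_bottle [(0.88, [238.0, 242.0], 423)]
short_bottle [(0.61, [204.0, 238.0], 304)]
large_beaker [(0.65, [272.0, 239.0], 181), (0.57, [307.0, 239.0], 206)]
small_beaker [(0.5, [270.0, 236.0], 153)]
stirrer [(0.9, [422.0, 206.0], 1069)]
rack [(0.83, [355.0, 205.0], 751)]
jar [(0.8, [397.0, 168.0], 339)]
flask [(0.58, [234.0, 206.0], 342)]
```

```bash
python3 - <<'E'
import cv2
a=cv2.imread('pics/side0.png')[110:360,190:510]; cv2.imwrite('pics/s0c.png',cv2.resize(a,None,fx=2.4,fy=2.4,interpolation=cv2.INTER_CUBIC))
a=cv2.imread('pics/top0.png')[130:290,170:490]; cv2.imwrite('pics/t0c.png',cv2.resize(a,None,fx=2.5,fy=2.5,interpolation=cv2.INTER_CUBIC))
E
```

```text
(no output)
```

View pics/s0c.png

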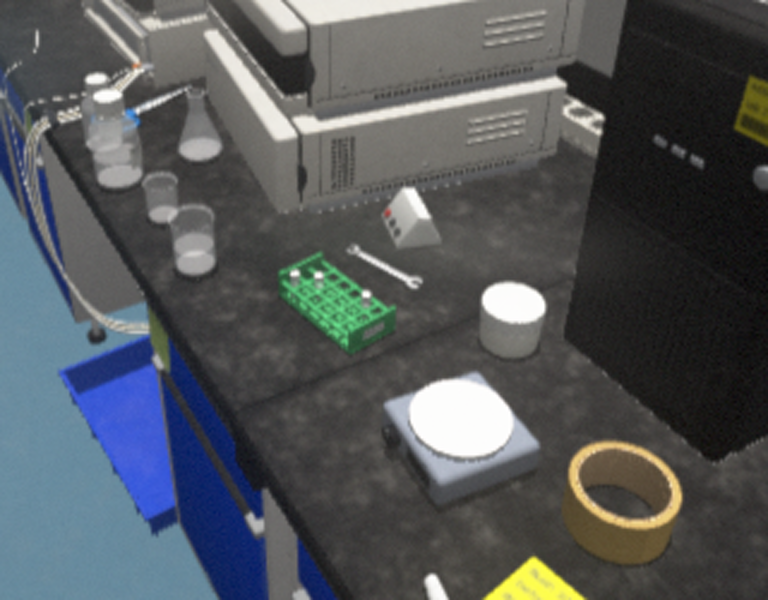

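View pics/t0c.png

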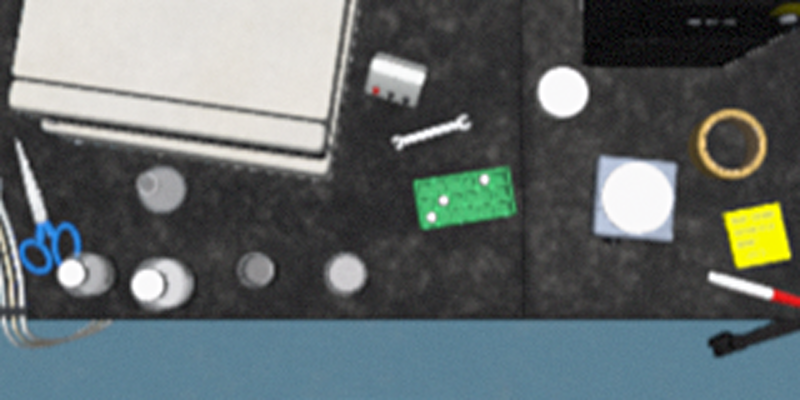

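The side view shows, from left to right, the short bottle (228,149), tall bottle (236,168), small beaker (257,192), large beaker (271,210), rack (329,234) and stirrer (379,290). In the top view they sit at cols 204, 238, 273 and 308, near row 239. The rack is at (355,205), the stirrer at (422,206), and the instrument's front edge is at about row 195. In the top view the network's best `large_beaker` hit is really the small one, so the second hit (307,239) is the right one. Next I'll fit silhouettes in both views.

```bash
cat > fit.py <<'E'
import numpy as np,cv2
from scipy.optimize import minimize
def ring(r,z): a=np.linspace(0,2*np.pi,32,endpoint=False); return np.c_[r*np.cos(a),r*np.sin(a),0*a+z]
def cyl(r,h,z=0): return np.r_[ring(r,z),ring(r,z+h)]
def box(a,b,z0,z1): return np.array([[x,y,z] for x in(-a/2,a/2) for y in(-b/2,b/2) for z in(z0,z1)])
M=dict(tall_bottle=[np.r_[ring(.0345,0),ring(.0345,.085),ring(.02,.108)],cyl(.02,.023,.108)],
 short_bottle=[np.r_[ring(.0295,0),ring(.0295,.072),ring(.017,.092)],cyl(.017,.019,.092)],
 large_beaker=[cyl(.028,.072)],small_beaker=[cyl(.023,.056)],jar=[cyl(.034,.053)],flask=[np.r_[ring(.034,0),ring(.034,.01),ring(.011,.098)]],
 stirrer=[box(.11,.11,0,.04),cyl(.048,.006,.04)],rack=[box(.066,.132,0,.034)])
K=4
def proj(P,c):
    q=P@c['world_to_cam'][:3,:3].T+c['world_to_cam'][:3,3]; f=200/np.tan(np.radians(c['fov_y']/2))
    return q[:,:2]/q[:,2:]*f+[c['cx'],c['cy']]
def render(n,p,c,x0,y0,w,h):
    im=np.zeros((h*K,w*K),np.uint8); cs,sn=np.cos(p[3]),np.sin(p[3])
    for part in M[n]:
        uv=proj(part@np.array([[cs,sn,0],[-sn,cs,0],[0,0,1]])+p[:3],c)
        cv2.fillConvexPoly(im,cv2.convexHull(np.round(((uv-[x0,y0]+.5)*K-.5)*16).astype(np.int32)),255,cv2.LINE_AA,4)
    return cv2.resize(im,(w,h),interpolation=cv2.INTER_AREA)/255.
def fit(n,obs,p0,free):
    # obs: list of (cam,mask,ignore)
    boxes=[]
    for c,m,ig in obs:
        ys,xs=np.nonzero(m); boxes.append((xs.min()-15,ys.min()-15,np.ptp(xs)+31,np.ptp(ys)+31))
    def cost(v):
        p=np.array(p0,float); p[free]=v; s=0
        for (c,m,ig),(x,y,w,h) in zip(obs,boxes):
            x_,y_=max(x,0),max(y,0); sl=np.s_[y_:y_+h,x_:x_+w]; mm=m[sl]; hh,ww=mm.shape
            s+=(abs(cv2.GaussianBlur(render(n,p,c,x_,y_,ww,hh)-mm.astype(float),(0,0),1))*~ig[sl]).sum()/m.sum()
        return s
    v=np.array(p0,float)[free]; st=np.where(np.array(free)==3,.15,.012)
    for k in (1,.4):
        r=minimize(cost,v,method='Nelder-Mead',options=dict(initial_simplex=np.vstack([v]+[v+k*st*e for e in np.eye(len(v))]),xatol=2e-4,fatol=1e-4)); v=r.x
    return v,r.fun
def tri(uvs,cams):
    A=[]
    for uv,c in zip(uvs,cams):
        f=200/np.tan(np.radians(c['fov_y']/2)); x,y=(np.array(uv)-[c['cx'],c['cy']])/f; W=c['world_to_cam']
        A+=[x*W[2]-W[0],y*W[2]-W[1]]
    A=np.array(A); return np.linalg.lstsq(A[:,:3],-A[:,3],rcond=None)[0]
def ray_z(uv,c,z):
    f=200/np.tan(np.radians(c['fov_y']/2)); R=c['world_to_cam'][:3,:3]; t=c['world_to_cam'][:3,3]
    d=R.T@np.r_[(np.array(uv)-[c['cx'],c['cy']])/f,1]; o=-R.T@t; return o+d*(z-o[2])/d[2]
E
cat > look.py <<'E'
from station import arm
from fit import *
import sys
guess=dict(short_bottle=[[228,150],[204,238]],tall_bottle=[[236,168],[238,242]],small_beaker=[[257,192],[272,238]],large_beaker=[[271,210],[307,239]],
 stirrer=[[379,290],[422,206]],rack=[[329,234],[355,205]],jar=[[405,241],[397,168]],flask=[[274,167],[234,206]])
cams=[arm.grab_frame('side'),arm.grab_frame('top')]
ms={}
for n,g in guess.items():
    ms[n]=[]
    for c,u in zip(cams,g):
        R=[r for r in arm.trace(n,c) if np.hypot(*(np.array(r['centre'])-u))<9]; ms[n].append(R[0] if R else None)
for n in guess:
    R=ms[n]; ok=[i for i in(0,1) if R[i]]
    if not ok: print(n,'none'); continue
    obs=[]
    for i in ok:
        ig=np.zeros((400,640),bool)
        for o in guess:
            if o!=n and ms[o][i] is not None: ig|=ms[o][i]['mask']
        obs.append((cams[i],R[i]['mask'].astype(bool),ig&~R[i]['mask'].astype(bool)))
    p=tri([R[i]['centre'] for i in ok],[cams[i] for i in ok]) if len(ok)==2 else ray_z(R[ok[0]]['centre'],cams[ok[0]],.03)
    yaw=n in('stirrer','rack')
    v,f=fit(n,obs,[p[0],p[1],0,0],[0,1,3] if yaw else [0,1])
    v3,f3=fit(n,obs,[v[0],v[1],0,v[2] if yaw else 0],[0,1,2])
    each=[np.round(fit(n,[o],[v[0],v[1],0,v[2] if yaw else 0],[0,1])[0],4) for o in obs]
    print(n,'tri',np.round(p,3),'fit',np.round(v,4),round(f,2),'freez',np.round(v3,4),round(f3,2),'each',*each)
E
python3 look.py
```

```text
short_bottle tri [0.446 0.368 0.086] fit [0.4475 0.3755] 0.34 freez [ 0.4478  0.3773 -0.0045] 0.28 each [0.4462 0.3682] [0.4472 0.3766]
tall_bottle tri [0.435 0.268 0.07 ] fit [0.4345 0.2741] 0.13 freez [ 0.4346  0.2746 -0.0031] 0.13 each [0.4342 0.2745] [0.435  0.2728]
small_beaker tri [0.462 0.155 0.035] fit [0.4534 0.1518] 0.31 freez [ 0.454   0.1533 -0.0023] 0.3 each [0.4535 0.1514] [0.4555 0.1508]
large_beaker tri [0.447 0.039 0.03 ] fit [0.4475 0.0309] 0.15 freez [ 0.4725  0.0995 -0.0546] 0.04 each [0.4475 0.0309]
stirrer tri [ 0.55  -0.374  0.023] fit [ 0.5516 -0.3668 -0.0589] 0.22 freez [ 0.5523 -0.3685 -0.0063] 0.21 each [ 0.5512 -0.3645] [ 0.5517 -0.3671]
rack tri [ 0.539 -0.15   0.03 ] fit [ 0.5502 -0.1362  0.1262] 0.11 freez [ 0.5618 -0.1139 -0.0213] 0.08 each [ 0.5502 -0.1362]
jar tri [ 0.691 -0.276  0.028] fit [ 0.6978 -0.2672] 0.25 freez [ 0.6977 -0.267   0.0007] 0.25 each [ 0.6971 -0.2642] [ 0.6984 -0.2674]
flask tri [0.561 0.289 0.02 ] fit [0.5653 0.2869] 0.27 freez [ 0.5659  0.2878 -0.0025] 0.27 each [0.5638 0.2874] [0.5671 0.2875]
```

The two views agree within a few mm, but the large beaker and rack each got only one view this time. I'll retry those two and overlay the fits to check them.

```bash
python3 - <<'E'
from station import arm
from fit import *
G=dict(large_beaker=[[271,210],[307,239]],rack=[[329,234],[355,205]],stirrer=[[379,290],[422,206]])
got={n:[[],[]] for n in G}
for k in range(3):
    cams=[arm.grab_frame('side'),arm.grab_frame('top')]
    for n,g in G.items():
        for i in(0,1):
            for r in arm.trace(n,cams[i]):
                if np.hypot(*(np.array(r['centre'])-g[i]))<14: got[n][i].append(r['mask'].astype(float)); break
P=dict(large_beaker=[.4475,.031,0,0],rack=[.55,-.136,0,.126],stirrer=[.5516,-.3668,0,-.059])
for n in G:
    print(n,[len(x) for x in got[n]])
    obs=[(cams[i],np.mean(got[n][i],0)>.5,np.zeros((400,640),bool)) for i in(0,1) if got[n][i]]
    fr=[0,1] if 'b' in n else [0,1,3]
    v,f=fit(n,obs,P[n],fr); P[n]=[v[0],v[1],0,v[2] if len(v)>2 else 0]
    print(np.round(v,4),round(f,2),'freez',np.round(fit(n,obs,P[n],[0,1,2])[0],4),'each',[np.round(fit(n,[o],P[n],fr)[0],4).tolist() for o in obs])
P.update(tall_bottle=[.4345,.2741,0,0],short_bottle=[.4475,.3765,0,0],small_beaker=[.4534,.1515,0,0])
out=[]
for c,(x0,y0) in zip(cams,((200,120),(180,150))):
    im=cv2.resize(c['frame'][y0:y0+200 if c is cams[0] else y0+110,x0:x0+265],None,fx=3,fy=3,interpolation=cv2.INTER_CUBIC)
    for n,p in P.items():
        h,w=im.shape[0]//3,265
        m=(cv2.resize(render(n,np.array(p),c,x0,y0,w,h),None,fx=3,fy=3)>.5).astype(np.uint8)
        cv2.drawContours(im,cv2.findContours(m,0,1)[0],-1,(0,0,255),1)
    out.append(im)
cv2.imwrite('pics/ov1.png',out[0]);cv2.imwrite('pics/ov2.png',out[1])
E
```

```text
large_beaker [3, 2]
[0.4492 0.0275] 0.2 freez [ 0.4493  0.0276 -0.0022] each [[0.4501, 0.0333], [0.4495, 0.0274]]
rack [3, 3]
[ 0.5524 -0.1344  0.1486] 0.17 freez [ 0.5526 -0.1341 -0.0014] each [[0.5514, -0.1347, 0.1304], [0.5534, -0.1347, 0.1617]]
stirrer [3, 3]
[ 0.552  -0.3668 -0.0483] 0.25 freez [ 0.5525 -0.368  -0.0049] each [[0.5508, -0.3633, -0.0748], [0.552, -0.3673, -0.0732]]
```

View pics/ov1.png

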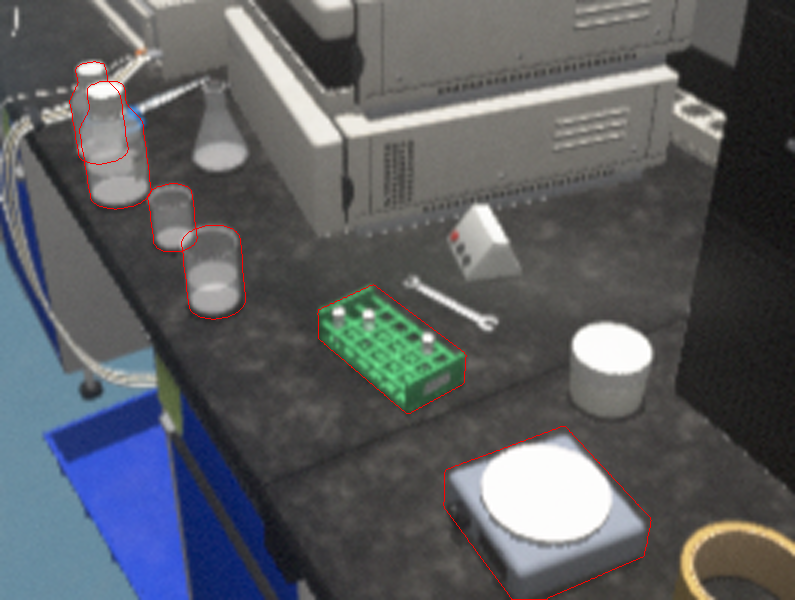

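View pics/ov2.png

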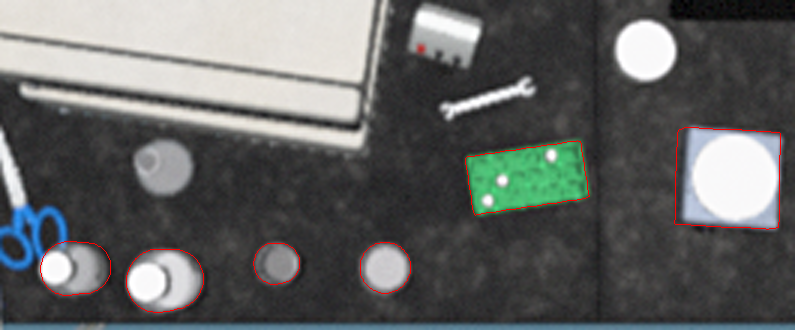

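The outlines match everything except the stirrer, where the left side in the top view is about 1.5 px too wide. I'll locate the plate's centre directly from the white disc: near (382,284) in the side view and (425,209) in the top view.

```bash
python3 - <<'E'
from station import arm
from fit import *
cams=[arm.grab_frame('side'),arm.grab_frame('top')]; uv=[]
for c,(u,v) in zip(cams,((382,284),(425,209))):
    m=(c['frame'].min(2)>225).astype(np.uint8); n,l,s,ce=cv2.connectedComponentsWithStats(m); k=l[v,u]
    e=cv2.fitEllipse(max(cv2.findContours((l==k).astype(np.uint8),0,1)[0],key=len)); print(s[k],ce[k],e); uv.append(ce[k])
p=tri(uv,cams); print('plate',p,[ray_z(q,c,.046) for q,c in zip(uv,cams)])
# housing by hue in top
hs=cams[1]['frame'].astype(int); m=((hs[...,0]-hs[...,2]>15)|(hs.min(2)>215))&(hs[...,0]>110); b=np.zeros_like(m); b[185:235,398:450]=1; m&=b
r=cv2.minAreaRect(np.argwhere(m)[:,::-1].astype(np.float32)); print(r); 
print([np.round(ray_z(q,cams[1],.04),4) for q in cv2.boxPoints(r)])
for th in(-.05,-.075):
    R=np.array([[np.cos(th),-np.sin(th)],[np.sin(th),np.cos(th)]]); print('small beaker',p[:2]+R@[0,.108])
R=np.array([[np.cos(.15),-np.sin(.15)],[np.sin(.15),np.cos(.15)]]); rk=np.array([.5524,-.1345])
print('tall',rk+R@[-.0975,0],'short',rk+R@[-.0975,-.094])
E
```

```text
[ 361  268   43   32 1057] [381.70955535 283.75212867] ((381.7301025390625, 283.7447814941406), (30.325014114379883, 42.25924301147461), 100.87026977539062)
[411 195  28  28 615] [424.55934959 208.64878049] ((424.5479736328125, 208.6365203857422), (26.737150192260742, 27.476943969726562), 144.17050170898438)
plate [ 0.55132899 -0.36930788  0.04409251] [array([ 0.54945939, -0.37049517,  0.046     ]), array([ 0.55175981, -0.36912734,  0.046     ])]
((423.4631652832031, 208.90573120117188), (31.868581771850586, 31.959117889404297), 5.19442892074585)
[array([ 0.5016, -0.3066,  0.04  ]), array([ 0.6109, -0.3185,  0.04  ]), array([ 0.6014, -0.4279,  0.04  ]), array([ 0.4921, -0.4151,  0.04  ])]
small beaker [ 0.55672674 -0.26144286]
small beaker [ 0.5594214  -0.26161149]
tall [ 0.45599482 -0.14907022] short [ 0.470042  -0.2420147]
```

```bash
python3 -m inch '[[[0,0,0,0,0,1,93],[0,0,0,0,0,1,93],[0,0,0,0,0,1,93],[0,0,0,0,0,1,93],[0,0,0,0,0,1,93]]]'; python3 -m inch '[[[0,0,0,0,0,1,93],[0,0,0,0,0,1,93],[0,0,0,0,0,1,93],[0,0,0,0,0,1,93],[0,0,0,0,0,1,93]]]';python3 -m inch '[[[0,0,0,0,0,1,93],[0,0,0,0,0,1,93],[0,0,0,0,0,1,93],[0,0,0,0,0,1,93],[0,0,0,0,0,0.6,93]]]'
```

```text
t: 3.6
position: [0.1772, 0.5733, 0.2406]
tcp_rot: [-1.136, -2.929, -0.0]
force: [1.1, -0.4, 0.8]
gripper_width: 0.0929
gripper_force: 0.0
t: 4.1
position: [0.1772, 0.5732, 0.2406]
tcp_rot: [1.743, 2.614, -0.0]
force: [0.3, -0.2, -0.5]
gripper_width: 0.0931
gripper_force: 0.0
t: 4.6
position: [0.1772, 0.5732, 0.2406]
tcp_rot: [2.229, 2.214, -0.0]
force: [0.7, 0.4, -0.4]
gripper_width: 0.0928
gripper_force: 0.0
```

Plate centre is (0.551, −0.369), and the triangulated height of 44 mm agrees with the stated 46 mm. The tool now has x = world +y, y = world +x and z = down. I'll start with the large beaker.

```bash
A=1; python3 -m inch '[[[-1,0.5,0,0,0,0,93],[-1,0.5,0,0,0,0,93],[-1,0.5,0,0,0,0,93],[-1,0.5,0,0,0,0,93],[-1,0.5,0,0,0,0,93]]]' >/dev/null; python3 -m inch '[[[-1,0.5,0,0,0,0,93],[-1,0.5,0,0,0,0,93],[-1,0.5,0,0,0,0,93],[-1,0.5,0,0,0,0,93],[-1,0.5,0,0,0,0,93]]]' ; python3 -m inch '[[[-1,0.5,0,0,0,0,93],[-1,0.5,0,0,0,0,93],[-1,0.5,0,0,0,0,93],[-1,0.5,0,0,0,0,93],[-1,0.5,0,0,0,0,93]]]'>/dev/null ; python3 -m inch '[[[-1,0.5,0,0,0,0,93],[-1,0.5,0,0,0,0,93],[-1,0.5,0,0,0,0,93],[-1,0.5,0,0,0,0,93],[-1,0.5,0,0,0,0,93]]]'; python3 -m inch '[[[-0.8,0.4,0,0,0,0,93],[-0.8,0.4,0,0,0,0,93],[0,0,0,0,0,0,93]]]'
```

```text
t: 5.6
position: [0.3018, 0.3219, 0.2408]
tcp_rot: [2.225, 2.218, 0.001]
force: [0.3, 0.3, -0.2]
gripper_width: 0.093
gripper_force: 0.0
t: 6.6
position: [0.4261, 0.0714, 0.2409]
tcp_rot: [2.225, 2.218, 0.001]
force: [1.4, -0.1, -0.1]
gripper_width: 0.093
gripper_force: 0.0
t: 6.9
position: [0.4462, 0.0305, 0.2407]
tcp_rot: [2.227, 2.215, -0.0]
force: [-0.5, 0.2, -0.4]
gripper_width: 0.0928
gripper_force: 0.0
```

```bash
python3 -m inch '[[[0,0.12,1,0,0,0,93],[0,0,1,0,0,0,93],[0,0,1,0,0,0,93],[0,0,1,0,0,0,93],[0,0,1,0,0,0,93]]]' 10 >/dev/null; python3 -m inch '[[[0,0,1,0,0,0,93],[0,0,0.7,0,0,0,93],[0,0,0.5,0,0,0,93],[0,0,0.1,0,0,0,93],[0,0,0,0,0,0,93]]]'; python3 -m inch '[[[0,0,0,0,0,0,70],[0,0,0,0,0,0,60],[0,0,0,0,0,0,52],[0,0,0,0,0,0,48],[0,0,0,0,0,0,45]]]' 10;python3 -m inch '[[[0,0,0,0,0,0,40],[0,0,0,0,0,0,40],[0,0,0,0,0,0,40]]]' 10
```

```text
t: 7.9
position: [0.4485, 0.0327, 0.0583]
tcp_rot: [-2.225, -2.218, 0.0]
force: [0.4, -0.4, 0.8]
gripper_width: 0.093
gripper_force: 0.0
t: 8.4
position: [0.4487, 0.0324, 0.0584]
tcp_rot: [2.225, 2.218, 0.0]
force: [-0.3, -0.7, 0.0]
gripper_width: 0.0576
gripper_force: 0.1
t: 8.7
position: [0.4485, 0.0324, 0.0582]
tcp_rot: [2.225, 2.218, -0.0]
force: [-0.5, -0.0, 2.0]
gripper_width: 0.0544
gripper_force: 10.0
```

```bash
python3 -m inch '[[[0,0,-0.4,0,0,0,40],[0,0,-0.8,0,0,0,40],[0,0,-1,0,0,0,40],[0,0,-1,0,0,0,40],[0,0,-1,0,0,0,40]]]'; python3 -m inch '[[[-1,0,-1,0,0,0,40],[-1,0,-0.6,0,0,0,40],[-1,0,0,0,0,0,40],[-1,0,0,0,0,0,40],[0,0,0,0,0,0,40]]]'
cat > held.py <<'E'
import sys; from station import arm
from fit import *
n=sys.argv[1]; off=float(sys.argv[2])   # off: underside below TCP
s=arm.observe(); p0=np.r_[s['position'],0]; p0[2]-=off; obs=[]
for c in('side','top'):
    c=arm.grab_frame(c); 
    if len(sys.argv)>3: cv2.imwrite(f"pics/{sys.argv[3]}_{len(obs)}.png",c['frame'])
    u=proj((p0[:3]+[0,0,.04])[None],c)[0]
    R=arm.trace(n,c); print([(round(r['p'],2),np.round(r['centre']).tolist(),int(r['mask'].sum())) for r in R],'expect',np.round(u))
    R=[r for r in R if np.hypot(*(np.array(r['centre'])-u))<25]
    if R: obs.append((c,R[0]['mask'].astype(bool),np.zeros((400,640),bool)))
print('tcp',s['position'],s['gripper_width'],s['gripper_force'])
if obs: v,f=fit(n,obs,p0,[0,1,2] if len(obs)==2 else [0,1]); print('fit',np.round(v,4),round(f,2),'rel',np.round(v[:2]-s['position'][:2],4))
E
python3 held.py large_beaker 0.058 h1
python3 - <<'E'
import cv2
a=cv2.imread('pics/h1_0.png')[90:290,200:460]; cv2.imwrite('pics/h1c.png',cv2.resize(a,None,fx=3,fy=3))
E
```

```text
t: 9.2
position: [0.4483, 0.0325, 0.1647]
tcp_rot: [2.225, 2.218, 0.0]
force: [0.6, 0.2, -0.4]
gripper_width: 0.0544
gripper_force: 10.0
t: 9.7
position: [0.4482, -0.0698, 0.204]
tcp_rot: [2.227, 2.214, -0.0]
force: [0.9, -0.5, -0.0]
gripper_width: 0.0545
gripper_force: 10.0
[(0.91, [284.0, 182.0], 642)] expect [281. 181.]
[] expect [339. 239.]
tcp [ 0.44819722 -0.06983349  0.20398516] 0.054459981613161006 9.999571872758679
fit [ 0.45   -0.0694] 0.2 rel [0.0018 0.0005]
```

View pics/h1c.png

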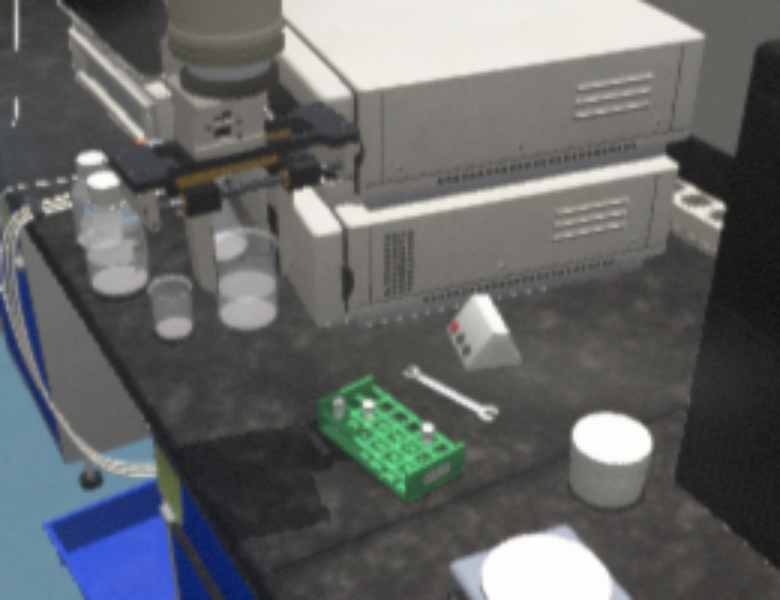

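The beaker is held upright, about 2 mm forward of the TCP. Next is the stirrer plate.

```bash
python3 -m inch '[[[-0.6,0.2,0,0,0,0,40],[-1,0.34,0,0,0,0,40],[-1,0.34,0,0,0,0,40],[-1,0.34,0,0,0,0,40],[-1,0.34,0,0,0,0,40]]]' >/dev/null;python3 -m inch '[[[-1,0.34,0,0,0,0,40],[-1,0.34,0,0,0,0,40],[-1,0.34,0,0,0,0,40],[-1,0.34,0,0,0,0,40],[-1,0.34,0,0,0,0,40]]]' >/dev/null;python3 -m inch '[[[-1,0.34,0,0,0,0,40],[-0.8,0.34,0,0,0,0,40],[-0.6,0.14,0,0,0,0,40],[0,0,0,0,0,0,40],[0,0,0,0,0,0,40]]]'; python3 held.py large_beaker 0.058
```

```text
t: 11.4
position: [0.5492, -0.3678, 0.2025]
tcp_rot: [-2.224, -2.217, -0.0]
force: [0.4, -0.6, -0.2]
gripper_width: 0.0547
gripper_force: 10.0
[(0.91, [389.0, 236.0], 926), (0.54, [408.0, 244.0], 440)] expect [386. 235.]
[(0.42, [432.0, 206.0], 109)] expect [436. 206.]
tcp [ 0.54919601 -0.36776663  0.20246058] 0.054653891755890534 9.999911118065938
fit [ 0.562  -0.356   0.1278] 2.74 rel [0.0128 0.0117]
```

```bash
python3 -m inch '[[[-0.05,0,1,0,0,0,40],[0,0,1,0,0,0,40],[0,0,1,0,0,0,40],[0,0,0.5,0,0,0,40],[0,0,0.2,0,0,0,40]]]' >/dev/null;python3 -m inch '[[[0,0,0.1,0,0,0,40],[0,0,0.06,0,0,0,40],[0,0,0.04,0,0,0,40],[0,0,0,0,0,0,40],[0,0,0,0,0,0,40]]]'
```

```text
t: 12.6
position: [0.5496, -0.3694, 0.1063]
tcp_rot: [2.224, 2.217, 0.0]
force: [0.7, -1.0, 0.3]
gripper_width: 0.0544
gripper_force: 10.0
```

```bash
python3 -m inch '[[[0,0,0.04,0,0,0,40],[0,0,0.04,0,0,0,40],[0,0,0,0,0,0,40],[0,0,0,0,0,0,40]]]'; python3 -m inch '[[[0,0,0,0,0,0,58],[0,0,0,0,0,0,62],[0,0,0,0,0,0,70],[0,0,0,0,0,0,80],[0,0,0,0,0,0,85]]]'; python3 -m inch '[[[0,0,-0.5,0,0,0,85],[0,0,-1,0,0,0,85],[0,0,-1,0,0,0,85],[0,0,-1,0,0,0,85],[0,0,-1,0,0,0,85]]]'
```

```text
t: 13.0
position: [0.5494, -0.3694, 0.1042]
tcp_rot: [2.224, 2.218, -0.0]
force: [-1.7, 0.3, 5.6]
gripper_width: 0.0546
gripper_force: 10.0
t: 13.5
position: [0.5492, -0.3691, 0.1034]
tcp_rot: [-2.225, -2.218, -0.0]
force: [-0.7, 0.9, -0.2]
gripper_width: 0.0812
gripper_force: 0.0
t: 14.0
position: [0.5493, -0.3692, 0.2184]
tcp_rot: [2.224, 2.217, 0.0]
force: [0.3, -1.1, -0.3]
gripper_width: 0.0853
gripper_force: 0.0
```

```bash
python3 -m inch '[[[1,-0.38,0,0,0,0,93],[1,-0.38,0,0,0,0,93],[1,-0.38,0,0,0,0,93],[1,-0.38,0,0,0,0,93],[1,-0.38,0,0,0,0,93]]]' >/dev/null;python3 -m inch '[[[1,-0.38,0,0,0,0,93],[1,-0.38,0,0,0,0,93],[1,-0.38,0,0,0,0,93],[1,-0.38,0,0,0,0,93],[1,-0.4,0,0,0,0,93]]]' ;python3 -m inch '[[[1,0,0,0,0,0,93],[1,0,0,0,0,0,93],[1,0,0,0,0,0,93],[1,0,0,0,0,0,93],[1,0,0,0,0,0,93]]]' >/dev/null;python3 -m inch '[[[1,0,0,0,0,0,93],[1,0,0,0,0,0,93],[1,0,0,0,0,0,93],[1,0,0,0,0,0,93],[1,0,0,0,0,0,93]]]' >/dev/null;python3 -m inch '[[[0.82,0,0,0,0,0,93],[0,0,0,0,0,0,93]]]'; python3 - <<'E'
from station import arm
from fit import *
c=arm.grab_frame('side'); R=arm.trace('large_beaker',c); o=(c,R[0]['mask'].astype(bool),np.zeros((400,640),bool)); c2=arm.grab_frame('top'); R2=arm.trace('large_beaker',c2)
print(R[0]['p'],R[0]['centre'],[(r['p'],r['centre']) for r in R2],fit('large_beaker',[o],[.55,-.369,.046,0],[0,1]),proj(np.array([[.55,-.369,.082]]),c2))
cv2.imwrite('pics/a1.png',cv2.resize(c['frame'][100:340,180:460],None,fx=2.5,fy=2.5))
E
```

```text
t: 15.0
position: [0.4543, -0.118, 0.2173]
tcp_rot: [2.224, 2.217, 0.001]
force: [-0.7, -0.4, 0.7]
gripper_width: 0.0931
gripper_force: 0.0
t: 16.2
position: [0.4554, 0.1536, 0.2172]
tcp_rot: [2.222, 2.221, 0.002]
force: [-1.1, -0.5, 0.0]
gripper_width: 0.0931
gripper_force: 0.0
0.76 [384.8, 273.2] [(0.65, [432.4, 208.5])] (array([ 0.55189322, -0.36909488]), np.float64(0.14463474396935275)) [[427.44174797 208.43488658]]
```

View pics/a1.png

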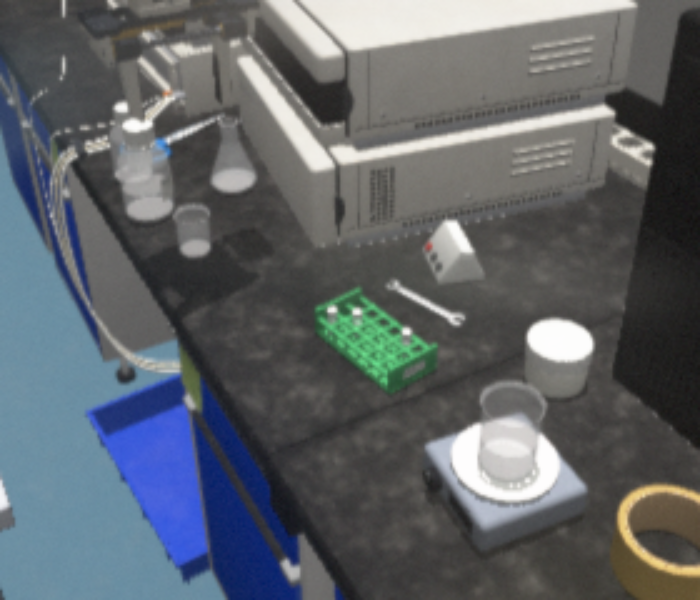

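The large beaker stands centred on the plate: its foot is at (508,470) in the crop, and the fit gives (0.552, −0.369). Next is the small beaker.

```bash
python3 -m inch '[[[-0.08,-0.08,1,0,0,0,93],[0,0,1,0,0,0,93],[0,0,1,0,0,0,93],[0,0,1,0,0,0,93],[0,0,1,0,0,0,93]]]' 10 >/dev/null; python3 -m inch '[[[0,0,1,0,0,0,93],[0,0,0.6,0,0,0,93],[0,0,0.29,0,0,0,93],[0,0,0,0,0,0,93],[0,0,0,0,0,0,93]]]'; python3 -m inch '[[[0,0,0,0,0,0,70],[0,0,0,0,0,0,60],[0,0,0,0,0,0,50],[0,0,0,0,0,0,45],[0,0,0,0,0,0,40]]]' 10;python3 -m inch '[[[0,0,0,0,0,0,30],[0,0,0,0,0,0,30],[0,0,0,0,0,0,30],[0,0,0,0,0,0,30]]]' 10
```

```text
t: 17.4
position: [0.4541, 0.1494, 0.0448]
tcp_rot: [2.225, 2.217, 0.001]
force: [-0.2, 0.5, 0.4]
gripper_width: 0.0928
gripper_force: 0.0
t: 17.9
position: [0.4534, 0.1497, 0.044]
tcp_rot: [2.225, 2.218, 0.0]
force: [-0.3, 0.6, 0.4]
gripper_width: 0.0577
gripper_force: 0.0
t: 18.3
position: [0.4533, 0.1497, 0.0439]
tcp_rot: [-2.225, -2.218, 0.0]
force: [-1.1, -0.6, 1.2]
gripper_width: 0.045
gripper_force: 10.0
```

```bash
python3 -m inch '[[[0,0,-0.4,0,0,0,30],[0,0,-0.8,0,0,0,30],[0,0,-1,0,0,0,30],[0,0,-1,0,0,0,30],[0,0,-1,0,0,0,30]]]'; python3 -m inch '[[[-0.6,0,-0.9,0,0,0,30],[-1,0,-0.5,0,0,0,30],[-1,0,0,0,0,0,30],[-1,0,0,0,0,0,30],[-1,0,0,0,0,0,30]]]'>/dev/null; python3 -m inch '[[[-1,0,0,0,0,0,30],[-1,0,0,0,0,0,30],[-1,0.4,0,0,0,0,30],[-1,0.5,0,0,0,0,30],[-1,0.5,0,0,0,0,30]]]'>/dev/null; python3 -m inch '[[[-1,0.5,0,0,0,0,30],[-1,0.5,0,0,0,0,30],[-1,0.5,0,0,0,0,30],[-1,0.5,0,0,0,0,30],[-1,0.5,0,0,0,0,30]]]'>/dev/null;python3 -m inch '[[[-0.8,0.37,0,0,0,0,30],[-0.4,0,0,0,0,0,30],[0,0,0,0,0,0,30],[0,0,0,0,0,0,30]]]'; python3 held.py small_beaker 0.044
```

```text
t: 18.8
position: [0.4533, 0.1496, 0.1505]
tcp_rot: [2.225, 2.218, 0.0]
force: [0.1, 0.1, -1.0]
gripper_width: 0.0446
gripper_force: 10.0
t: 20.7
position: [0.5585, -0.2451, 0.184]
tcp_rot: [-2.225, -2.217, -0.0]
force: [0.5, -0.3, 0.1]
gripper_width: 0.0445
gripper_force: 10.0
[(0.63, [362.0, 209.0], 420)] expect [357. 205.]
[] expect [396. 203.]
tcp [ 0.5585066  -0.24509126  0.18396421] 0.04452797101957128 10.000019215289058
fit [ 0.5619 -0.2396] 0.4 rel [0.0034 0.0054]
```

```bash
python3 -m inch '[[[-0.76,0.02,0.4,0,0,0,30],[0,0,1,0,0,0,30],[0,0,1,0,0,0,30],[0,0,1,0,0,0,30],[0,0,1,0,0,0,30]]]' >/dev/null; python3 -m inch '[[[0,0,0.6,0,0,0,30],[0,0,0.3,0,0,0,30],[0,0,0.15,0,0,0,30],[0,0,0,0,0,0,30],[0,0,0,0,0,0,30]]]'; python3 held.py small_beaker 0.044
```

```text
t: 21.9
position: [0.5602, -0.2652, 0.049]
tcp_rot: [2.223, 2.217, 0.001]
force: [0.3, 0.3, -0.8]
gripper_width: 0.0445
gripper_force: 10.0
[(0.67, [360.0, 257.0], 355)] expect [359. 255.]
[] expect [394. 206.]
tcp [ 0.56018231 -0.26521434  0.04896758] 0.04451646473430356 9.99994034076849
fit [ 0.563  -0.2616] 0.45 rel [0.0028 0.0036]
```

```bash
python3 -m inch '[[[0,0,0.08,0,0,0,30],[0,0,0.06,0,0,0,30],[0,0,0.04,0,0,0,30],[0,0,0.02,0,0,0,30],[0,0,0,0,0,0,30]]]'; python3 -m inch '[[[0,0,0,0,0,0,47],[0,0,0,0,0,0,52],[0,0,0,0,0,0,60],[0,0,0,0,0,0,70],[0,0,0,0,0,0,75]]]'; python3 -m inch '[[[0,0,-0.5,0,0,0,75],[0,0,-1,0,0,0,75],[0,0,-1,0,0,0,75],[0,0,-1,0,0,0,75],[0,0,-1,0,0,0,75]]]'>/dev/null;python3 -m inch '[[[0,0,-1,0,0,0,75],[0,0,-1,0,0,0,75],[0,0,0,0,0,0,75]]]'
```

```text
t: 22.6
position: [0.5595, -0.265, 0.0437]
tcp_rot: [2.225, 2.218, -0.0]
force: [-4.4, 0.2, 8.8]
gripper_width: 0.0447
gripper_force: 10.0
t: 23.1
position: [0.5593, -0.2646, 0.0424]
tcp_rot: [-2.225, -2.218, 0.0]
force: [0.9, -0.9, 0.0]
gripper_width: 0.0711
gripper_force: 0.0
t: 23.9
position: [0.5615, -0.2659, 0.2112]
tcp_rot: [2.219, 2.212, 0.003]
force: [0.8, -0.3, 1.2]
gripper_width: 0.0748
gripper_force: 0.0
```

```bash
python3 -m inch '[[[1,-0.51,0,0,0,0,80],[1,-0.51,0,0,0,0,80],[1,-0.51,0,0,0,0,80],[1,-0.51,0,0,0,0,80],[1,-0.51,0,0,0,0,80]]]' >/dev/null;python3 -m inch '[[[1,-0.51,0,0,0,0,80],[1,-0.51,0,0,0,0,80],[1,-0.51,0,0,0,0,80],[1,-0.51,0,0,0,0,80],[1,-0.5,0,0,0,0,80]]]' ;python3 -m inch '[[[1,0,0,0,0,0,80],[1,0,0,0,0,0,80],[1,0,0,0,0,0,80],[1,0,0,0,0,0,80],[1,0,0,0,0,0,80]]]' >/dev/null;python3 -m inch '[[[1,0,0,0,0,0,80],[1,0,0,0,0,0,80],[1,0,0,0,0,0,80],[1,0,0,0,0,0,80],[1,0,0,0,0,0,80]]]' >/dev/null;python3 -m inch '[[[1,0,0,0,0,0,80],[0.6,0,0,0,0,0,80],[0,0,0,0,0,0,80]]]'; python3 - <<'E'
from station import arm
from fit import *
c=arm.grab_frame('side');c2=arm.grab_frame('top'); I=np.zeros((400,640),bool)
for n,z,g in(('small_beaker',0,[.561,-.262]),('large_beaker',.046,[.552,-.369])):
    obs=[]
    for k in(c,c2):
        u=proj(np.array([[*g,z+.03]]),k)[0]; R=[r for r in arm.trace(n,k) if np.hypot(*(np.array(r['centre'])-u))<12]
        if R: obs.append((k,R[0]['mask'].astype(bool),I))
    print(n,[(round(v,4),f) for o in obs for v,f in [fit(n,[o],[*g,z,0],[0,1])] ] if 0 else [fit(n,[o],[*g,z,0],[0,1]) for o in obs])
s=np.array([.5513,-.3693]); y=-.085
print(np.array([[np.cos(y),np.sin(y)],[-np.sin(y),np.cos(y)]])@(np.array([.561,-.262])-s))
E
```

```text
t: 24.9
position: [0.432, -0.0134, 0.2048]
tcp_rot: [-2.225, -2.218, 0.0]
force: [0.8, 0.3, 0.7]
gripper_width: 0.0803
gripper_force: 0.0
t: 26.2
position: [0.4333, 0.2769, 0.2049]
tcp_rot: [-2.222, -2.22, 0.001]
force: [0.3, -0.9, 0.4]
gripper_width: 0.0801
gripper_force: 0.0
small_beaker [(array([ 0.5608112 , -0.26100364]), np.float64(0.20329199176207946)), (array([ 0.56128033, -0.26474045]), np.float64(0.1939573395930647))]
large_beaker [(array([ 0.55179075, -0.36955435]), np.float64(0.13137028316662436)), (array([ 0.5495155 , -0.37264395]), np.float64(0.2482207735182325))]
[0.00055546 0.10773612]
```

Both beakers are confirmed in place. Next is the tall bottle, gripped by its cap.

```bash
python3 -m inch '[[[-0.1,0.04,1,0,0,0,80],[0,0,1,0,0,0,80],[0,0,0.6,0,0,0,80],[0,0,0.3,0,0,0,80],[0,0,0,0,0,0,80]]]' 40; python3 -m inch '[[[0,0,0,0,0,0,60],[0,0,0,0,0,0,50],[0,0,0,0,0,0,43],[0,0,0,0,0,0,38],[0,0,0,0,0,0,30]]]' 40;python3 -m inch '[[[0,0,0,0,0,0,25],[0,0,0,0,0,0,25],[0,0,0,0,0,0,25],[0,0,0,0,0,0,25]]]' 40
```

```text
t: 27.0
position: [0.4342, 0.2727, 0.1318]
tcp_rot: [-2.225, -2.217, 0.003]
force: [0.4, 0.6, -0.6]
gripper_width: 0.08
gripper_force: 0.0
t: 27.5
position: [0.4349, 0.2733, 0.133]
tcp_rot: [2.225, 2.218, 0.001]
force: [0.7, -0.1, 0.0]
gripper_width: 0.0449
gripper_force: 0.1
t: 27.9
position: [0.4347, 0.2732, 0.1328]
tcp_rot: [-2.225, -2.218, 0.0]
force: [-2.4, 0.1, 3.0]
gripper_width: 0.0389
gripper_force: 39.8
```

```bash
python3 -m inch '[[[0,0,-0.3,0,0,0,25],[0,0,-0.6,0,0,0,25],[0,0,-0.8,0,0,0,25],[0,0,-0.7,0,0,0,25],[0,0,0,0,0,0,25]]]'; python3 -m inch '[[[-0.4,0,0,0,0,0,25],[-0.7,0,0,0,0,0,25],[-0.9,0.1,0,0,0,0,25],[-1,0.1,0,0,0,0,25],[-1,0.1,0,0,0,0,25]]]'>/dev/null; python3 -m inch '[[[-1,0.1,0,0,0,0,25],[-1,0.1,0,0,0,0,25],[-1,0.1,0,0,0,0,25],[-1,0.1,0,0,0,0,25],[-1,0.1,0,0,0,0,25]]]'>/dev/null; python3 -m inch '[[[-1,0,0,0,0,0,25],[-1,0,0,0,0,0,25],[-1,0,0,0,0,0,25],[-1,0,0,0,0,0,25],[-1,0,0,0,0,0,25]]]'>/dev/null;python3 -m inch '[[[-0.9,0.05,0,0,0,0,25],[-0.6,0,0,0,0,0,25],[-0.3,0,0,0,0,0,25],[0,0,0,0,0,0,25],[0,0,0,0,0,0,25]]]'; python3 held.py tall_bottle 0.133 h2
python3 - <<'E'
import cv2
a=cv2.imread('pics/h2_0.png')[90:330,200:440]; cv2.imwrite('pics/h2c.png',cv2.resize(a,None,fx=2.5,fy=2.5))
E
```

```text
t: 28.4
position: [0.4366, 0.2741, 0.1965]
tcp_rot: [2.224, 2.217, 0.009]
force: [1.7, -0.3, -3.8]
gripper_width: 0.0392
gripper_force: 39.6
t: 30.4
position: [0.4543, -0.1214, 0.192]
tcp_rot: [-2.224, -2.217, 0.0]
force: [-0.7, -0.8, -3.5]
gripper_width: 0.039
gripper_force: 39.6
[(0.87, [294.0, 216.0], 1240)] expect [294. 219.]
[] expect [354. 237.]
tcp [ 0.45431033 -0.1214197   0.19202873] 0.03904878454692798 39.59405015628104
fit [ 0.4541 -0.1217] 0.09 rel [-0.0002 -0.0003]
```

View pics/h2c.png

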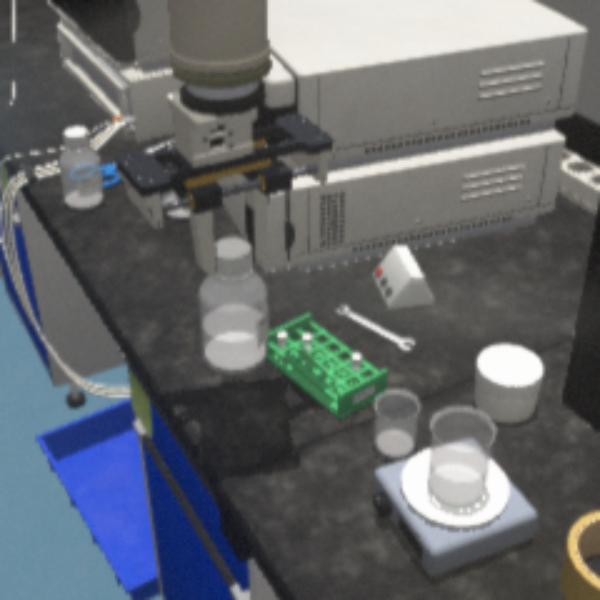

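The tall bottle hangs upright at (235,310) in the crop, with its centre on the TCP. It still needs 27 mm to the right before I lower it.

```bash
python3 -m inch '[[[-0.6,0.06,0,0,0,0,25],[-0.5,0,0.6,0,0,0,25],[0,0,0.8,0,0,0,25],[0,0,0.5,0,0,0,25],[0,0,0.2,0,0,0,25]]]' >/dev/null; python3 -m inch '[[[0,0,0.1,0,0,0,25],[0,0,0,0,0,0,25],[0,0,0,0,0,0,25]]]'
```

```text
t: 31.4
position: [0.4568, -0.1495, 0.1385]
tcp_rot: [2.224, 2.217, 0.001]
force: [-0.4, 0.1, -4.3]
gripper_width: 0.039
gripper_force: 39.6
```

```bash
python3 -m inch '[[[0,0,0.1,0,0,0,25],[0,0,0.06,0,0,0,25],[0,0,0.04,0,0,0,25],[0,0,0,0,0,0,25],[0,0,0,0,0,0,25]]]'
```

```text
t: 31.9
position: [0.4563, -0.1494, 0.1328]
tcp_rot: [2.225, 2.218, 0.0]
force: [-0.4, -0.4, -2.5]
gripper_width: 0.0389
gripper_force: 39.6
```

```bash
python3 -m inch '[[[0,0,0.03,0,0,0,25],[0,0,0,0,0,0,25],[0,0,0,0,0,0,25]]]'; python3 -m inch '[[[0,0,0,0,0,0,42],[0,0,0,0,0,0,46],[0,0,0,0,0,0,55],[0,0,0,0,0,0,65],[0,0,0,0,0,0,75]]]'; python3 -m inch '[[[0,0,0,0,0,0,80],[0,0,-0.5,0,0,0,80],[0,0,-1,0,0,0,80],[0,0,-1,0,0,0,80],[0,0,-0.7,0,0,0,80]]]'
```

```text
t: 32.2
position: [0.4565, -0.1497, 0.1327]
tcp_rot: [2.224, 2.217, 0.0]
force: [-2.6, 0.2, 5.8]
gripper_width: 0.039
gripper_force: 40.0
t: 32.7
position: [0.4562, -0.1493, 0.1318]
tcp_rot: [-2.225, -2.218, -0.0]
force: [0.1, -0.6, 0.3]
gripper_width: 0.0656
gripper_force: 0.0
t: 33.2
position: [0.4569, -0.1497, 0.2148]
tcp_rot: [2.223, 2.216, 0.001]
force: [0.6, 0.3, 0.5]
gripper_width: 0.0802
gripper_force: 0.0
```

```bash
python3 - <<'E'
from station import arm
from fit import *
cs=[arm.grab_frame('side'),arm.grab_frame('top')]; I=np.zeros((400,640),bool)
for n,g in(('short_bottle',[.4475,.3755]),('flask',[.565,.287]),('tall_bottle',[.456,-.149])):
    obs=[]
    for k in cs:
        u=proj(np.array([[*g,.05]]),k)[0]; R=[r for r in arm.trace(n,k) if np.hypot(*(np.array(r['centre'])-u))<15]
        if R: obs.append((k,R[0]['mask'].astype(bool),I))
    print(n,len(obs),[fit(n,[o],[*g,0,0],[0,1]) for o in obs],fit(n,obs,[*g,0,0],[0,1,2]))
E
python3 -m inch '[[[1,0,0,0,0,0,80],[1,0,0,0,0,0,80],[1,0,0,0,0,0,80],[1,0,0,0,0,0,80],[1,0,0,0,0,0,80]]]' >/dev/null;python3 -m inch '[[[1,0,0,0,0,0,80],[1,0,0,0,0,0,80],[1,0,0,0,0,0,80],[1,0,0,0,0,0,80],[1,0,0,0,0,0,80]]]' >/dev/null;python3 -m inch '[[[1,0,0,0,0,0,80],[1,0,0,0,0,0,80],[1,0,0,0,0,0,80],[1,0,0,0,0,0,80],[1,0,0,0,0,0,80]]]' >/dev/null;python3 -m inch '[[[1,-0.1,0,0,0,0,80],[1,-0.1,0,0,0,0,80],[1,-0.1,0,0,0,0,80],[1,-0.1,0,0,0,0,80],[0.5,0,0,0,0,0,80]]]' >/dev/null;python3 -m inch '[[[0.5,0,0,0,0,0,80],[0,0,0,0,0,0,80],[0,0,0,0,0,0,80]]]'
```

```text
short_bottle 2 [(array([0.44466957, 0.37507741]), np.float64(0.08948699747218486)), (array([0.44748385, 0.37709313]), np.float64(0.07999688774651825))] (array([ 0.44681423,  0.38007408, -0.00635964]), np.float64(0.1657381543087973))
flask 1 [(array([0.5650093 , 0.28680865]), np.float64(0.1274649388193531))] (array([ 0.57063416,  0.30461217, -0.08801491]), np.float64(0.03838815923213437))
tall_bottle 1 [(array([ 0.45538489, -0.14902513]), np.float64(0.04821702211978275))] (array([ 0.46006709, -0.13782687, -0.01046878]), np.float64(0.04079093335498402))
t: 35.9
position: [0.4478, 0.3501, 0.2116]
tcp_rot: [2.225, 2.218, -0.001]
force: [0.0, -0.1, 0.4]
gripper_width: 0.0799
gripper_force: 0.0
```

```bash
python3 -m inch '[[[0.6,-0.07,0,0,0,0,80],[0.44,0,0.6,0,0,0,80],[0,0,1,0,0,0,80],[0,0,1,0,0,0,80],[0,0,0.7,0,0,0,80]]]' 30 >/dev/null; python3 -m inch '[[[0,0,0.3,0,0,0,80],[0,0,0.15,0,0,0,80],[0,0,0,0,0,0,80],[0,0,0,0,0,0,80]]]'
```

```text
t: 36.8
position: [0.4467, 0.3772, 0.1192]
tcp_rot: [2.225, 2.218, 0.003]
force: [-0.8, 0.7, 0.3]
gripper_width: 0.08
gripper_force: 0.0
```

```bash
python3 -m inch '[[[0,0,0.1,0,0,0,60],[0,0,0,0,0,0,50],[0,0,0,0,0,0,42],[0,0,0,0,0,0,36],[0,0,0,0,0,0,30]]]' 30;python3 -m inch '[[[0,0,0,0,0,0,22],[0,0,0,0,0,0,22],[0,0,0,0,0,0,22],[0,0,0,0,0,0,22]]]' 30; python3 -m inch '[[[0,0,-0.3,0,0,0,22],[0,0,-0.6,0,0,0,22],[0,0,-0.8,0,0,0,22],[0,0,-0.8,0,0,0,22],[0,0,0,0,0,0,22]]]'
```

```text
t: 37.3
position: [0.4461, 0.3767, 0.1158]
tcp_rot: [2.225, 2.218, 0.0]
force: [-0.9, 0.4, 0.5]
gripper_width: 0.0445
gripper_force: 0.0
t: 37.7
position: [0.446, 0.3767, 0.1157]
tcp_rot: [-2.225, -2.218, 0.0]
force: [-0.9, -0.5, 1.8]
gripper_width: 0.0331
gripper_force: 30.0
t: 38.2
position: [0.4481, 0.3781, 0.1831]
tcp_rot: [2.224, 2.217, 0.011]
force: [1.2, 0.4, -1.1]
gripper_width: 0.033
gripper_force: 29.9
```

```bash
python3 -m inch '[[[0,0,-0.6,0,0,0,22],[0,0,-1,0,0,0,22],[0,0,-1,0,0,0,22],[0,0,-1,0,0,0,22],[-0.4,0,-0.7,0,0,0,22]]]'; python3 -m inch '[[[-0.8,0,0,0,0,0,22],[-1,0,0,0,0,0,22],[-1,0,0,0,0,0,22],[-1,0,0,0,0,0,22],[-1,0,0,0,0,0,22]]]'>/dev/null; python3 -m inch '[[[-1,0,0,0,0,0,22],[-1,0,0,0,0,0,22],[-1,0,0,0,0,0,22],[-1,0,0,0,0,0,22],[-1,0,0,0,0,0,22]]]'>/dev/null; python3 -m inch '[[[-1,0.1,0,0,0,0,22],[-1,0.1,0,0,0,0,22],[-1,0.1,0,0,0,0,22],[-1,0.1,0,0,0,0,22],[-1,0.1,0,0,0,0,22]]]'; python3 -m inch '[[[-1,0.1,0,0,0,0,22],[-1,0.1,0,0,0,0,22],[-1,0.1,0,0,0,0,22],[-1,0.1,0,0,0,0,22],[-1,0,0,0,0,0,22]]]' >/dev/null;python3 -m inch '[[[-1,0,0,0,0,0,22],[-1,0,0,0,0,0,22],[-0.8,0,0,0,0,0,22],[-0.4,0,0,0,0,0,22],[0,0,0,0,0,0,22]]]'; python3 held.py short_bottle 0.1157
```

```text
t: 38.7
position: [0.4459, 0.3673, 0.2874]
tcp_rot: [-2.224, -2.219, -0.002]
force: [0.7, 0.1, -2.1]
gripper_width: 0.0331
gripper_force: 30.0
t: 40.2
position: [0.457, -0.0043, 0.2855]
tcp_rot: [-2.224, -2.218, 0.001]
force: [0.6, 0.5, -1.2]
gripper_width: 0.0327
gripper_force: 30.0
t: 41.2
position: [0.4664, -0.2091, 0.2854]
tcp_rot: [-2.226, -2.216, 0.0]
force: [-0.1, 0.5, -1.0]
gripper_width: 0.033
gripper_force: 30.0
[(0.93, [313.0, 193.0], 1098)] expect [313. 198.]
[(0.4, [377.0, 227.0], 92)] expect [386. 233.]
tcp [ 0.46640273 -0.20911606  0.28535843] 0.0330307067022273 29.956742790236603
fit [ 0.4811 -0.1764  0.144 ] 3.11 rel [0.0147 0.0327]
```

```bash
python3 -m inch '[[[-0.8,0.14,0,0,0,0,22],[-0.56,0,0.3,0,0,0,22],[0,0,0.7,0,0,0,22],[0,0,1,0,0,0,22],[0,0,1,0,0,0,22]]]'; python3 -m inch '[[[0,0,1,0,0,0,22],[0,0,1,0,0,0,22],[0,0,0.7,0,0,0,22],[0,0,0.4,0,0,0,22],[0,0,0.2,0,0,0,22]]]' >/dev/null; python3 -m inch '[[[0,0,0.1,0,0,0,22],[0,0,0,0,0,0,22],[0,0,0,0,0,0,22]]]'; python3 held.py short_bottle 0.1157
```

```text
t: 41.9
position: [0.4701, -0.2423, 0.2095]
tcp_rot: [2.225, 2.218, 0.0]
force: [-0.0, 0.3, -1.7]
gripper_width: 0.0329
gripper_force: 30.0
t: 42.7
position: [0.4707, -0.2428, 0.1267]
tcp_rot: [2.224, 2.217, 0.001]
force: [0.9, 0.7, -1.2]
gripper_width: 0.033
gripper_force: 30.0
[(0.58, [323.0, 258.0], 895)] expect [323. 260.]
[(0.4, [382.0, 226.0], 79)] expect [388. 232.]
tcp [ 0.47074702 -0.24279218  0.12667331] 0.03297691213347187 29.97649238415761
fit [ 0.4867 -0.2116 -0.0227] 2.76 rel [0.016  0.0312]
```

Side-view detection matches the expected pixel (323,260), and the top view is blocked by the gripper, so I'll lower the last 11 mm.

```bash
python3 -m inch '[[[0,0,0.2,0,0,0,22],[0,0,0.12,0,0,0,22],[0,0,0.06,0,0,0,22],[0,0,0,0,0,0,22],[0,0,0,0,0,0,22]]]';python3 -m inch '[[[0,0,0.05,0,0,0,22],[0,0,0,0,0,0,22],[0,0,0,0,0,0,22]]]'
```

```text
t: 43.4
position: [0.4701, -0.2424, 0.116]
tcp_rot: [-2.225, -2.218, 0.0]
force: [-0.5, -0.3, -1.2]
gripper_width: 0.0332
gripper_force: 30.0
t: 43.7
position: [0.4705, -0.2426, 0.1156]
tcp_rot: [2.224, 2.217, 0.0]
force: [-1.0, 1.1, 5.7]
gripper_width: 0.0331
gripper_force: 30.1
```

Contact (5.7 N). Release, rise, and move aside to look.

```bash
python3 -m inch '[[[0,0,0,0,0,0,36],[0,0,0,0,0,0,40],[0,0,0,0,0,0,50],[0,0,0,0,0,0,60],[0,0,0,0,0,0,65]]]'; python3 -m inch '[[[0,0,0,0,0,0,65],[0,0,-0.5,0,0,0,65],[0,0,-1,0,0,0,65],[0,0,-1,0,0,0,65],[0,0,-1,0,0,0,65]]]';python3 -m inch '[[[0,0,-1,0,0,0,65],[1,0,-1,0,0,0,65],[1,0,0,0,0,0,65],[1,0,0,0,0,0,65],[1,0,0,0,0,0,65]]]' >/dev/null; python3 -m inch '[[[1,0,0,0,0,0,65],[1,0,0,0,0,0,65],[1,0,0,0,0,0,65],[1,0,0,0,0,0,65],[1,0,0,0,0,0,65]]]' >/dev/null; python3 -m inch '[[[1,0,0,0,0,0,65],[1,0,0,0,0,0,65],[1,0,0,0,0,0,65],[1,0,0,0,0,0,65],[1,0,0,0,0,0,65]]]' >/dev/null; python3 -m inch '[[[1,0,0,0,0,0,65],[1,0,0,0,0,0,65],[1,0,0,0,0,0,65],[0,0,0,0,0,0,65],[0,0,0,0,0,0,65]]]'
python3 - <<'E'
from station import arm
from fit import *
cs=[arm.grab_frame('side'),arm.grab_frame('top')]; I=np.zeros((400,640),bool); Q={}
for n,g,z in(('short_bottle',[.47,-.242],0),('tall_bottle',[.456,-.149],0),('small_beaker',[.561,-.262],0),('large_beaker',[.551,-.37],.046),('jar',[.698,-.267],0),('flask',[.565,.287],0)):
    obs=[]
    for k in cs:
        u=proj(np.array([[*g,z+.04]]),k)[0]; R=[r for r in arm.trace(n,k) if np.hypot(*(np.array(r['centre'])-u))<14]
        if R: obs.append((k,R[0]['mask'].astype(bool),I))
    if obs: Q[n]=fit(n,obs,[*g,z,0],[0,1])[0]; print(n,Q[n],[np.round(fit(n,[o],[*g,z,0],[0,1])[0],4).tolist() for o in obs])
def loc(o,y,p): d=np.array(p)-o; return np.round([np.cos(y)*d[0]+np.sin(y)*d[1],-np.sin(y)*d[0]+np.cos(y)*d[1]],4)
for n in('tall_bottle','short_bottle'): 
    if n in Q: print(n,'in rack',loc([.5524,-.1345],.15,Q[n]))
for n in('large_beaker','small_beaker'): 
    if n in Q: print(n,'in stirrer',loc([.5513,-.3693],-.085,Q[n]))
cv2.imwrite('pics/f_s.png',cv2.resize(cs[0]['frame'][100:340,200:480],None,fx=2.5,fy=2.5)); cv2.imwrite('pics/f_t.png',cv2.resize(cs[1]['frame'][130:290,170:490],None,fx=2.5,fy=2.5))
E
```

```text
t: 44.2
position: [0.47, -0.2423, 0.1147]
tcp_rot: [-2.225, -2.218, 0.0]
force: [0.5, -0.2, -0.4]
gripper_width: 0.0593
gripper_force: 0.0
t: 44.7
position: [0.4702, -0.2424, 0.2044]
tcp_rot: [2.224, 2.218, 0.0]
force: [0.2, 0.2, -0.8]
gripper_width: 0.0645
gripper_force: 0.0
t: 46.7
position: [0.4715, 0.1828, 0.2531]
tcp_rot: [2.223, 2.219, 0.0]
force: [-0.1, -0.1, -0.5]
gripper_width: 0.065
gripper_force: 0.0
short_bottle [ 0.4719114  -0.23948722] [[0.4715, -0.2379], [0.4719, -0.24]]
tall_bottle [ 0.45611345 -0.14873039] [[0.4553, -0.1476], [0.4589, -0.1499]]
small_beaker [ 0.55925924 -0.26504382] [[0.5599, -0.2619], [0.5601, -0.2655]]
large_beaker [ 0.55022604 -0.37387477] [[0.5511, -0.3695], [0.5512, -0.3748]]
jar [ 0.69826584 -0.26695435] [[0.6972, -0.2656], [0.6997, -0.2696]]
flask [0.5666251  0.29016224] [[0.5668, 0.2906], [0.5974, 0.2935]]
tall_bottle in rack [-0.0973  0.0003]
short_bottle in rack [-0.0953 -0.0918]
large_beaker in stirrer [-0.0007 -0.0046]
small_beaker in stirrer [-0.0009  0.1046]
```

View pics/f_s.png

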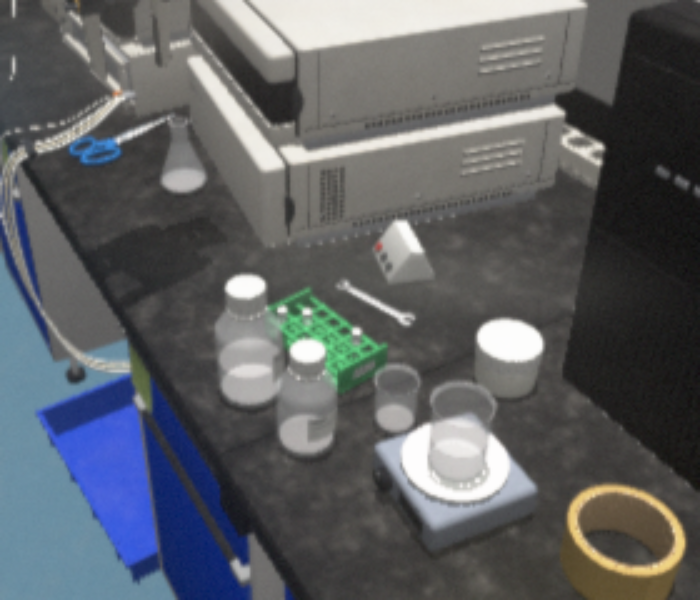

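View pics/f_t.png

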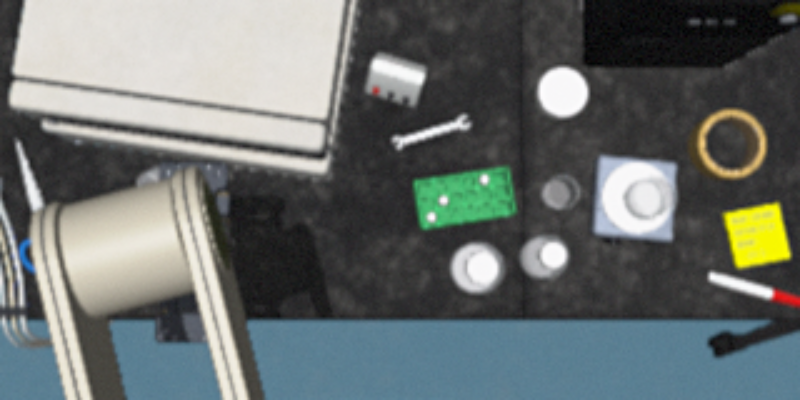

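Both pictures show all four items upright in place: tall bottle (248,350) and short bottle (307,410) in front of the rack, small beaker (397,400) between rack and stirrer, and large beaker (460,440) on the plate. The jar and flask are undisturbed and the arm is clear, so I'm handing in.

```bash
python3 -c "
from station import arm
print(arm.sign_off())"
```

```text
the job is handed in; nothing more can be done
None
```

The job is handed in at about 47 s of the 125 s limit: in the last camera check all four items stood upright within 5 mm of their stated places, and the jar and flask had not moved noticeably, but the hand-in returned no verdict.

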